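# Poise the micropipette over the open tube

## Task

Take the micropipette with the yellow button, draw it up out of its stand, and carry it over the bottles and the capped tubes to the one open tube in the rack beside the microscope. Finish while still holding it there, upright and still, with the end of its tip centred about 1 cm above the rim of the open tube, ready to dispense. On the way it must not touch the bottles, the tubes, the rack or the bench, or it is contaminated; leave the other pipette, the bottles, the tubes and the loose cap where they are.

Things in the scene. Friction and masses are not known exactly. Their poses are not given: they have to be found in the camera images.
- pipette_yellow: the micropipette to use: yellow push button, yellow ring, yellow disposable tip; loose, 70 g, 163 mm long, hanging tip down in either sleeve of the stand. Origin: the very end of its tip; z up its axis, +x to its finger rest. From the end: tip to 50 mm (2 to 8 mm wide), barrel 15 mm wide to 95, flange 26 mm wide to 101, handle to 144, push button (15 mm wide) 154 to 163
- pipette_grip (a point): on the axis of the yellow pipette's handle, 128 mm above the end of its tip: the place to grip. The handle is round, 22 mm in diameter, straight from 101 to 144 mm. Close the fingers along the pipette's y, clear of the finger rest
- finger_rest (a point): end of the yellow pipette's finger rest, a 7 mm thick white bar that projects 30 mm from the axis towards the pipette's +x, 133 to 145 mm above the end of the tip; it points roughly towards the robot
- pipette_blue: second micropipette, blue button and ring, without a tip, hanging in the other sleeve; otherwise the same shape, same origin (where the end of a tip would be). Stays in the stand
- pipette_stand: aluminium stand, fixed: base 92 x 164 mm, shelf 64 x 156 mm, its top 115 mm above the bench, two black sleeves (bore 18.6 mm, 34 mm deep, open below) at y = +37.5 and -37.5 mm. Origin: underside centre; y is its long side, +y roughly towards the robot. A pipette hangs by its flange, tip end 20 mm above the bench; lift it straight up 100 mm to clear the shelf
- open_mouth (a point): centre of the open tube's mouth, level with its rim, about 95 mm above the bench; the opening is 13 mm wide; z is the tube's axis, up
- amber_bottle: brown glass bottle with black cap, 51 mm diameter, 102 mm tall, loose, standing between stand and rack; origin: underside centre
- dropper_bottle: brown dropper bottle with black rubber top, 29 mm diameter, 94 mm tall, loose, standing between stand and rack; origin: underside centre
- stereo_microscope: stereo microscope, fixed, 403 mm tall, right of the rack; reaches towards the robot to about x = 0.46 m. An arm starting on its far side must pass with its fingertips above 420 mm or close in front of it. Right of it a white oven, 410 mm tall, its door handle at x = 0.52 m, 275 mm up: draw back from it first. Origin: on the bench under its middle
- loose_cap: orange screw cap of the open tube, 20 mm diameter, 12 mm high, lying upside down on the bench behind the far end of the rack; origin: underside centre
- tube_red: capped sample tube, 98 mm tall, white 16 mm body, red 20 mm screw cap, standing in the rack; origin: underside centre; its cap tops out 105 mm above the bench, 10 mm above the open tube's rim
- tube_blue: capped sample tube, 98 mm tall, white 16 mm body, blue 20 mm screw cap, standing in the rack; origin: underside centre; its cap tops out 105 mm above the bench, 10 mm above the open tube's rim
- tube_green: capped sample tube, 98 mm tall, white 16 mm body, green 20 mm screw cap, standing in the rack; origin: underside centre; its cap tops out 105 mm above the bench, 10 mm above the open tube's rim
- tube_yellow: capped sample tube, 98 mm tall, white 16 mm body, yellow 20 mm screw cap, standing in the rack; origin: underside centre; its cap tops out 105 mm above the bench, 10 mm above the open tube's rim
- tube_white: capped sample tube, 98 mm tall, white 16 mm body, white 20 mm screw cap, standing in the rack; origin: underside centre; its cap tops out 105 mm above the bench, 10 mm above the open tube's rim

How it is judged:
By the outcome, as a careful person would: the job done as asked, in the order asked, and still so for the second after the job is handed in, while the arm keeps its last pose, push and grip.
It also fails if it takes over 51 s, if anything falls off the work surface, if the arm or the gripper's body presses on something with over 40 N, if the wrist force passes 120 N, or if a joint passes its speed limit or range.

## Robot

A 7-joint arm with a two-finger parallel gripper is mounted at the origin on a cart in front of the work surface, level with it; the furniture and walls round the work are solid. World frame = base frame: x ahead of the robot, y to its left, z up, the work surface at z = 0. Lengths are in mm, angles in rad, forces in N, time in s.
With the tool pointing down it reaches from about 400 to 925 mm from the base axis. Payload 4.1 kg.
Tool frame: the origin (TCP) lies on the centre line of the jaws, within the pads' length; the fingertips stand 11 mm ahead of it and the grasp point (between the pads) lies 8 mm behind it; z points along the fingers, y is the line along which they close (so a half turn about z gives the same grasp; the last joint's range is limited). The gripper opens to 85 mm and grips with 20 to 120 N. Pads are 22 mm wide; open, the fingers measure 114 mm over their backs; the gripper's body (76 mm by 85 mm) begins 54 mm behind the grasp point. The pads swing forward as they close: fully open they stand 13 mm farther back than shut.
Start: joints at [1.002, 0.398, 0.045, 1.537, -0.019, 1.207, -0.051], TCP at [294.3, -579.594, 242.347] pointing down, gripper open.
Joint ranges: [-2.82, 2.82], [-0.49, 2.23], [-1.37, 1.46], [0, 2.46], [-1.36, 4.5], [0.23, 2], [-2.94, 2.94]. Speed limits (rad/s): [2.57, 2.57, 3.14, 3.14, 3.14, 3.14, 3.14].

## Interface

Orientations are given as a rotation vector (axis times angle).
In Python, from cell import robot gives the robot as it stands.
- The arm moves only by the tool drive_effector, called as name(argument=value, ...) on one line, values as JSON. Schema: {"type":"object","properties":{"steps":{"type":"array","items":{"type":"array","items":{"type":"number"},"minItems":7,"maxItems":7},"minItems":1,"maxItems":5},"force":{"type":"number"},"only":{"type":"string"},"quiet":{"type":"boolean"},"lines":{"type":"string"}},"required":["steps"],"additionalProperties":false}. steps is a list of rows, 1 to 5 of them, each of 7 numbers: a rotation vector rx, ry, rz in normalised numbers (1 is 180 degrees), then dx, dy, dz in normalised numbers (1 is 400 mm), then the finger opening in mm; each row is the pose to reach, as a shift and turn from the pose commanded when the call began, along the tool's axes at that moment; what a row does not reach only later rows make up. A row lasts 1/12 s, in which the tool goes at most 41.7 mm and 0.125 rad, less where a joint would pass 70% of its speed; a pose out of reach is approached as far as the arm can. The fingers move at their own pace and stop on an object; force is the grip in N (left out, the last holds). Time passes only in rows, so rows that do not move let the fingers close. The tool returns the time, the measured TCP pose, the force, the opening and the grip force at its end. only (a regular expression) keeps the lines of the reply that match it, lines (a string "A,B") keeps lines A to B, and quiet returns only ok. Shift and turn numbers lie between -1 and 1, and a call with a number outside is refused. Input that does not fit is refused with a message, and nothing moves.
- robot.observe(): the state, without advancing time (a new reading comes with each control period).
- robot.grab_frame(name): name is "scene" or "top" or "wrist"; returns a dict with "frame" (400x640x3 uint8, red, green, blue), "fx", "fy", "cx", "cy" (pixels), "D" ([k1, k2, p1, p2, k3] as OpenCV has them; the pictures are not rectified), "R" (3x3) and "t" (3): a world point X has camera coordinates R X + t; the wrist camera has in their place "tool_from_camera" (4x4, takes a point from camera to tool coordinates, whose origin is the TCP and whose axes are the flange's). Camera axes: x right, y down, z forward; pixel columns grow to the right and rows downward; lengths in mm; the calibration is good to about 2 mm. A picture is of the moment at which its call begins: read the wrist's pose just before it. There is no depth.
- robot.hand_in(): hands the job in; it is judged then, once.
The state is a dict: "t": time; "joint_pos": joint angles; "joint_velocities": joint speeds; "effort": joint torques, N m; "ee_pos": TCP position; "ee_rot": TCP orientation; "force": force on the tool from outside, world axes, zero at the start; "ft_torque": the same for the moment, N m; "grip_width": finger opening in mm; "finger_force": force on a finger pad.
Only numpy, scipy, OpenCV 4.12 (cv2) and the standard library are available. Lean on these libraries where they do the work, as an engineer would, in place of code of your own. Each camera call takes 0.05 s, during which the arm holds its last target. There are 200 camera calls.

## Working session

There is one attempt and no reset: what is moved stays moved. The work goes in short steps, Python scripts to look and compute and a tool call to move; the robot and the scene stay as the last step left them, time stands still between calls to the robot, and variables do not carry over. Pictures are saved under pics/ and viewed, at most 11 in all, crops included, and the job is handed in when it is done.

```bash
ls; mkdir -p pics; cat > h.py <<'E'
import numpy as np, cv2, pickle
from scipy.spatial.transform import Rotation as Rn
from cell import robot
def shot(n,f):
    s=robot.observe(); g=robot.grab_frame(n); g['s']={k:np.array(s[k]) for k in('ee_pos','ee_rot')}
    cv2.imwrite(f'pics/{f}.png',g['frame'][:,:,::-1]); pickle.dump(g,open(f'pics/{f}.pkl','wb')); return g
def cam(g):
    K=np.array([[g['fx'],0,g['cx']],[0,g['fy'],g['cy']],[0,0,1.]]); D=np.array(g['D'],float)
    if 'R' in g and g['R'] is not None: R=np.array(g['R']);t=np.array(g['t']).ravel()
    else:
        T=np.array(g['tool_from_camera']); W=np.eye(4); W[:3,:3]=Rn.from_rotvec(g['s']['ee_rot']).as_matrix(); W[:3,3]=g['s']['ee_pos']
        M=np.linalg.inv(W@T); R=M[:3,:3];t=M[:3,3]
    return K,D,R,t
def ray(g,uv):
    K,D,R,t=cam(g); p=cv2.undistortPoints(np.array([[uv]],float),K,D)[0,0]
    return -R.T@t, R.T@np.array([p[0],p[1],1])
def atz(g,uv,z):
    o,d=ray(g,uv); return o+d*(z-o[2])/d[2]
def proj(g,X):
    K,D,R,t=cam(g); return cv2.projectPoints(np.array(X,float).reshape(-1,3),cv2.Rodrigues(R)[0],t,K,D)[0][:,0]
def tri(*gu):
    A=np.zeros((3,3));b=np.zeros(3)
    for g,uv in gu:
        o,d=ray(g,uv);d=d/np.linalg.norm(d);P=np.eye(3)-np.outer(d,d);A+=P;b+=P@o
    X=np.linalg.solve(A,b); return X,[np.linalg.norm(proj(g,X)[0]-uv) for g,uv in gu]
def load(f): return pickle.load(open(f'pics/{f}.pkl','rb'))
E
python3 - <<'E'
from h import *
for n in('scene','top'):
    g=shot(n,n+'0'); print(n,(-np.array(g['R']).T@np.array(g['t']).ravel()).round(), np.array(g['R'])[2].round(2),g['fx'])
s=robot.observe();print(s['t'],s['ee_pos'],s['ee_rot'],s['force'],s['grip_width'])
E
```

```text
cell.py
pics
scene [ 188. -446.  471.] [ 0.41  0.82 -0.41] 459.9860342694677
top [494. 252. 947.] [ 0.04  0.01 -1.  ] 423.36626448385124
0.1 [ 294.02116814 -579.09160516  241.3762471 ] [-3.05368018e+00 -7.30849460e-01  8.19575217e-04] [-0.27978225 -0.14395101  0.01361577] 85.2752932296694
```

View pics/scene0.png

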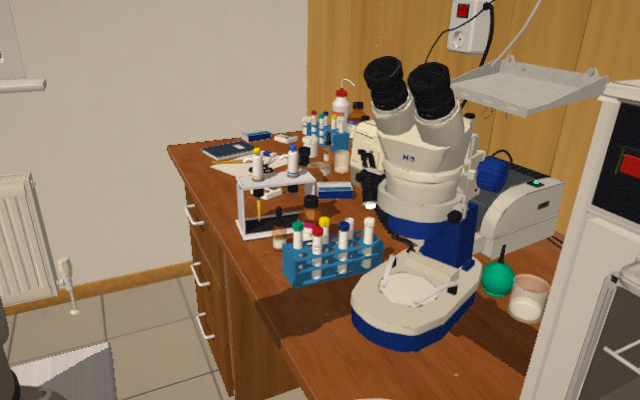

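View pics/top0.png

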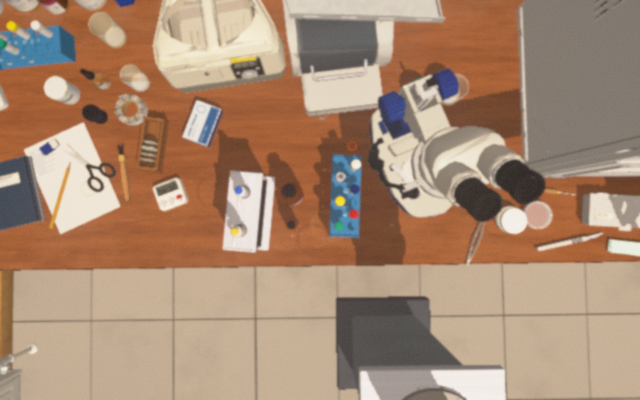

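The yellow pipette is in the near sleeve at top (236,231), with blue at (240,190). The rack is at about (345,195) and the open tube looks to be at (341,177). I'll enlarge both views.

```bash
python3 - <<'E'
from h import *
a=cv2.imread('pics/top0.png')[140:260,210:370]; b=cv2.imread('pics/scene0.png')[140:290,230:390]
cv2.imwrite('pics/c_top.png',cv2.resize(a,None,fx=5,fy=5,interpolation=cv2.INTER_CUBIC))
cv2.imwrite('pics/c_scene.png',cv2.resize(b,None,fx=4,fy=4,interpolation=cv2.INTER_CUBIC))
E
```

```text
(no output)
```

View pics/c_top.png

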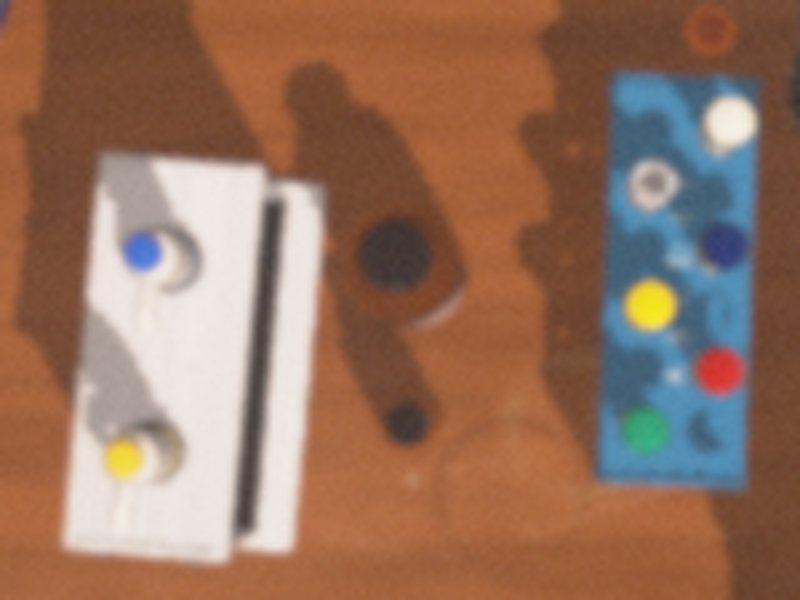

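View pics/c_scene.png

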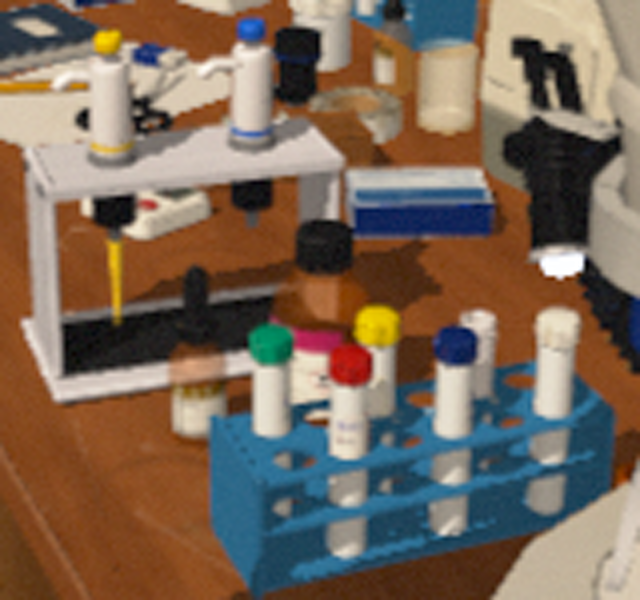

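Top crop: yellow button (124,458), its finger rest ends at (121,525), and the open mouth is at (654,184). Scene crop: yellow button top (107,37), mouth (480,318).

```bash
python3 - <<'E'
from h import *
T=load('top0');S=load('scene0')
ct=lambda u,v:np.array([(u+.5)/5-.5+210,(v+.5)/5-.5+140]); cs=lambda u,v:np.array([(u+.5)/4-.5+230,(v+.5)/4-.5+140])
for n,p,z in [('yb',(124,458),183),('bb',(143,251),183),('rest',(121,527),159),('blrest',(147,325),159),('mouth',(654,184),95),('white',(731,121),105),('blue',(722,245),105),('yel',(650,305),105),('green',(645,431),105),('red',(720,371),105),('amber',(395,254),102),('drop',(406,423),94),('cap',(711,29),12)]:
    print(n,atz(T,ct(*p),z).round(1))
for n,a,b in [('yb',(124,458),(107,37)),('mouth',(654,184),(480,318)),('bb',(143,251),(251,25))]:
    print(n,tri((T,ct(*a)),(S,cs(*b))))
    print(atz(S,cs(*b),{'yb':183,'mouth':95,'bb':183}[n]))
s=robot.observe();M=Rn.from_rotvec(s['ee_rot']).as_matrix();print(M.round(3)); g=shot('wrist','w0');print(np.array(g['tool_from_camera']).round(2))
E
```

```text
yb [466.  398.9 183. ]
bb [540.7 391.4 183. ]
rest [439.6 404.8 159. ]
blrest [514.5 394.5 159. ]
mouth [570.  200.8  95. ]
white [593.8 170.2 105. ]
blue [544.3 174.8 105. ]
yel [520.8 203.9 105. ]
green [470.8 206.7 105. ]
red [494.2 176.5 105. ]
amber [542.9 305.3 102. ]
drop [475.2 302.2  94. ]
cap [646.  169.3  12. ]
yb (array([467.03458057, 398.77969906, 181.36477307]), [np.float64(0.625036430503019), np.float64(0.5634155061315332)])
[466.38812357 393.29506129 183.        ]
mouth (array([572.20992839, 199.61434962,  94.47477487]), [np.float64(1.2291211609757142), np.float64(1.362180685157459)])
[574.11539998 198.01239206  95.        ]
bb (array([542.02502723, 391.33652423, 180.74653147]), [np.float64(0.6996802559358509), np.float64(0.617547138041837)])
[540.40491847 384.27045766 183.        ]
[[ 0.892  0.453 -0.001]
 [ 0.453 -0.892  0.002]
 [-0.    -0.002 -1.   ]]
[[   0.     -0.96   -0.27   67.11]
 [   1.     -0.      0.      0.57]
 [  -0.     -0.27    0.96 -131.76]
 [   0.      0.      0.      1.  ]]
```

The manual's scale: shifts go in shares of 400 mm and turns go in shares of 180 degrees. Converting my numbers, -188 mm / 400 = -0.47, -150 mm / 400 = -0.375, -0.4 rad / 3.1416 = -0.1273.

drive_effector(steps=[[0, 0, 0, 0, -0.03, -0.09, 85], [0, 0, -0.0318, 0, -0.06, -0.185, 85], [0, 0, -0.0637, 0, -0.09, -0.28, 85], [0, 0, -0.0955, 0, -0.12, -0.375, 85], [0, 0, -0.1273, 0, -0.15, -0.47, 85]])

```text
t: 0.57
ee_pos: [266.6, -525.2, 431.9]
ee_rot: [-2.845, -1.331, 0.0]
force: [1.2, -0.0, -0.0]
grip_width: 84.8
finger_force: 0.0
```

drive_effector(steps=[[0, 0, 0, 0, 0, -0.09, 85], [0, 0, 0, 0, 0, -0.125, 85]])

```text
t: 0.73
ee_pos: [267.2, -526.4, 486.7]
ee_rot: [2.841, 1.32, 0.002]
force: [-0.3, -0.2, -0.0]
grip_width: 85.1
finger_force: 0.0
```

```bash
python3 - <<'E'
from h import *
s=robot.observe();M=Rn.from_rotvec(s['ee_rot']).as_matrix();print(M.round(3),s['joint_pos'])
for p in [(420,0,490),(450,370,330)]: print(M.T@(np.array(p)-s['ee_pos']))
E
```

```text
[[ 0.645  0.764  0.005]
 [ 0.764 -0.645 -0.008]
 [-0.003  0.009 -1.   ]] [ 1.03222988e+00  2.13929672e-01 -4.62204258e-03  1.25992993e+00
  1.01919151e-03  1.65849315e+00  3.26826787e-01]
[ 500.83413407 -222.65721801   -6.73686364]
[ 803.41552575 -439.75667781  150.46468205]
```

To row units: 184 mm / 400 = 0.46, 147 mm / 400 = 0.3675, -0.4 rad / 3.1416 = -0.1273.

```bash
cat > to.py <<'E'
import sys
from h import *
s=robot.observe();M=Rn.from_rotvec(s['ee_rot']).as_matrix()
print('x axis',np.degrees(np.arctan2(M[1,0],M[0,0])).round(1),'tilt',M[:2,2].round(4),'q',np.round(s['joint_pos'],2))
for a in sys.argv[1:]:
    print(a,(M.T@(np.array(a.split(','),float)-s['ee_pos'])).round(1))
E
```

drive_effector(steps=[[0, 0, 0, 0.09, -0.04, 0, 85], [0, 0, -0.0318, 0.1825, -0.08, 0, 85], [0, 0, -0.0637, 0.275, -0.12, 0, 85], [0, 0, -0.0955, 0.3675, -0.16, 0, 85], [0, 0, -0.1273, 0.46, -0.2, 0, 85]])

```text
t: 1.15
ee_pos: [324.8, -331.8, 480.1]
ee_rot: [-2.525, -1.869, 0.0]
force: [0.9, -0.2, 0.7]
grip_width: 85.0
finger_force: 0.0
```

```bash
python3 to.py 420,0,490
```

```text
x axis 73.0 tilt [-0.0002 -0.    ] q [ 0.87 -0.02 -0.16  1.54 -0.    1.63  0.41]
420,0,490 [345.2  -5.8 -10. ]
```

To row units: 200 mm / 400 = 0.5, 160 mm / 400 = 0.4, -0.4 rad / 3.1416 = -0.1273.

drive_effector(steps=[[0, 0, 0, 0.1, 0, -0.0075, 85], [0, 0, -0.0318, 0.2, 0, -0.015, 85], [0, 0, -0.0637, 0.3, 0, -0.02, 85], [0, 0, -0.0955, 0.4, 0, -0.025, 85], [0, 0, -0.1273, 0.5, 0, -0.025, 85]])

```text
t: 1.57
ee_pos: [384.0, -140.8, 490.6]
ee_rot: [2.103, 2.333, -0.0]
force: [0.7, -0.2, 0.8]
grip_width: 84.8
finger_force: 0.0
```

```bash
python3 to.py 420,0,490 430,200,450
```

```text
x axis 95.9 tilt [ 0.0008 -0.0008] q [ 0.68 -0.13 -0.37  1.6  -0.05  1.66  0.41]
420,0,490 [136.3  50.4   0.5]
430,200,450 [334.3  81.   40.4]
```

To row units: 190 mm / 400 = 0.475, 150 mm / 400 = 0.375, -0.4 rad / 3.1416 = -0.1273.

drive_effector(steps=[[0, 0, 0, 0.0925, 0.035, 0, 85], [0, 0, -0.0318, 0.185, 0.07, 0, 85], [0, 0, -0.0637, 0.275, 0.1025, 0, 85], [0, 0, -0.0955, 0.375, 0.1125, 0, 85], [0, 0, -0.1273, 0.475, 0.12, 0, 85]])

```text
t: 1.98
ee_pos: [412.7, 52.8, 489.9]
ee_rot: [-1.598, -2.705, 0.0]
force: [1.0, 0.2, 0.4]
grip_width: 84.9
finger_force: 0.0
```

```bash
python3 to.py  430,200,450
```

```text
x axis 118.9 tilt [-0.0004 -0.    ] q [ 0.47 -0.12 -0.61  1.59 -0.07  1.65  0.37]
430,200,450 [120.6  86.2  39.9]
```

To row units: 112 mm / 400 = 0.28, 80 mm / 400 = 0.2, -0.4 rad / 3.1416 = -0.1273.

drive_effector(steps=[[0, 0, -0.0318, 0.05, 0.05, 0, 85], [0, 0, -0.0637, 0.125, 0.1, 0.015, 85], [0, 0, -0.0955, 0.2, 0.1375, 0.0375, 85], [0, 0, -0.1273, 0.28, 0.175, 0.0625, 85]])

```text
t: 2.32
ee_pos: [420.7, 184.1, 465.1]
ee_rot: [1.029, 2.967, 0.0]
force: [1.3, 0.1, -0.1]
grip_width: 85.0
finger_force: 0.0
```

```bash
python3 to.py  430,200,450 450,340,350
```

```text
x axis 141.7 tilt [ 0.0009 -0.0002] q [ 0.31 -0.03 -0.79  1.56 -0.02  1.6   0.43]
430,200,450 [ 2.6 18.2 15.1]
450,340,350 [ 73.6 140.5 115.1]
```

To row units: 140 mm / 400 = 0.35, 115 mm / 400 = 0.2875, -0.5 rad / 3.1416 = -0.1592.

drive_effector(steps=[[0, 0, -0.0318, 0.0375, 0.07, 0.055, 85], [0, 0, -0.0637, 0.075, 0.14, 0.1125, 85], [0, 0, -0.0955, 0.1125, 0.21, 0.175, 85], [0, 0, -0.1273, 0.15, 0.28, 0.23, 85], [0, 0, -0.1592, 0.185, 0.35, 0.2875, 85]])

```text
t: 2.73
ee_pos: [449.8, 339.8, 349.1]
ee_rot: [0.262, 3.13, -0.001]
force: [0.5, 0.0, 0.8]
grip_width: 85.4
finger_force: 0.0
```

drive_effector(steps=[[0, 0, 0, 0, 0, 0, 85]])

```text
t: 2.82
ee_pos: [447.2, 342.3, 344.3]
ee_rot: [-0.252, -3.121, 0.0]
force: [-0.6, -0.2, -0.5]
grip_width: 84.9
finger_force: 0.0
```

```bash
python3 to.py 466,397,290; python3 -c "
from h import *
shot('wrist','w1')"
```

```text
x axis 170.8 tilt [-0.0104  0.0005] q [ 0.04  0.29 -0.96  1.57  0.23  1.41  0.47]
466,397,290 [-10.4  57.1  54.1]
```

View pics/w1.png

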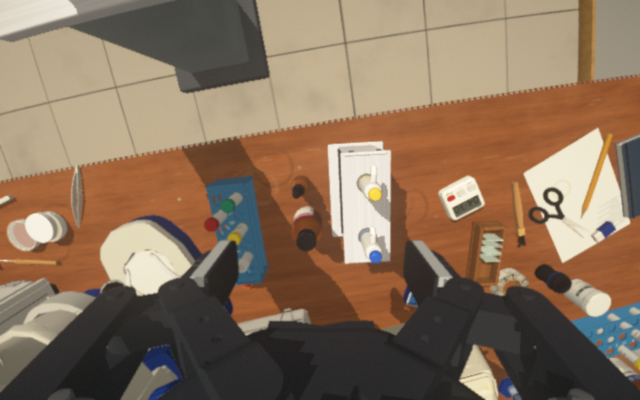

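Wrist view: yellow button at (375,194), its finger rest towards (366,180), blue button at (375,256). I'll refine the yellow centroid with code and compare it with the projection of the estimated button.

```bash
python3 - <<'E'
from h import *
W=load('w1');T=load('top0');S=load('scene0')
print('pred',proj(W,[[466.5,398.8,183],[541,391.4,183],[440,404,159]]))
def cen(g,box):
    u0,v0,u1,v1=box;h=cv2.cvtColor(g['frame'][v0:v1,u0:u1],cv2.COLOR_RGB2HSV);m=(h[...,0]>20)&(h[...,0]<35)&(h[...,1]>150)&(h[...,2]>110)
    y,x=np.nonzero(m);return np.array([x.mean()+u0,y.mean()+v0]),m.sum(),(x.min()+u0,x.max()+u0,y.min()+v0,y.max()+v0)
c=[cen(W,(360,182,392,206)),cen(T,(226,222,246,240)),cen(S,(247,142,270,157))]
for q in c: print(q)
print(atz(W,c[0][0],181),atz(T,c[1][0],181),atz(S,c[2][0],178))
print(tri((W,c[0][0]),(T,c[1][0]),(S,c[2][0])))
cr=[g['frame'][v:v+60,u:u+80] for g,u,v in((W,335,155),(T,200,190))]
cv2.imwrite('pics/c2.png',cv2.resize(np.vstack(cr)[:,:,::-1],None,fx=5,fy=5,interpolation=cv2.INTER_CUBIC)) 
E
```

```text
pred [[375.95656349 195.49296921]
 [376.59345803 258.37614286]
 [373.92985016 167.30951734]]
(array([374.71052632, 194.11403509]), np.int64(114), (np.int64(369), np.int64(380), np.int64(188), np.int64(200)))
(array([234.20689655, 231.03448276]), np.int64(29), (np.int64(232), np.int64(237), np.int64(228), np.int64(234)))
(array([256.3030303 , 149.96969697]), np.int64(33), (np.int64(253), np.int64(260), np.int64(148), np.int64(153)))
[465.31497347 397.94626957 181.        ] [466.27613262 399.60422059 181.        ] [468.79092929 401.23853705 178.        ]
(array([466.70809332, 398.96771621, 178.83129411]), [np.float64(0.9184293909780971), np.float64(0.647896086969721), np.float64(0.6351788927147836)])
```

View pics/c2.png

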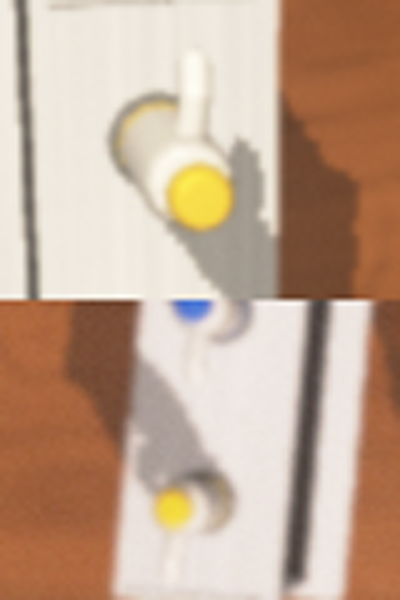

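Finger rest ends at crop (193,52), which puts the pipette yaw at about 168–169° against a tool x axis of 171°. That is close enough, so I go over the handle at (466, 398.6).

To row units: 105 mm / 400 = 0.2625, 85 mm / 400 = 0.2125, -0.03 rad / 3.1416 = -0.0095.

drive_effector(steps=[[0, 0, 0, -0.005, 0.0375, 0.05, 85], [0, 0, 0, -0.01, 0.075, 0.1, 85], [0, 0, 0, -0.0175, 0.1125, 0.15, 85], [0, 0, -0.0095, -0.0225, 0.145, 0.2125, 85], [0, 0, 0.0095, -0.0225, 0.145, 0.2625, 85]])

```text
t: 3.28
ee_pos: [469.5, 394.9, 244.7]
ee_rot: [0.318, 3.125, 0.003]
force: [-0.4, -0.3, -0.9]
grip_width: 84.7
finger_force: 0.0
```

drive_effector(steps=[[0, 0, 0, 0, 0, 0, 85], [0, 0, 0, 0, 0, 0, 85]])

```text
t: 3.45
ee_pos: [469.3, 392.5, 245.5]
ee_rot: [0.318, 3.125, -0.003]
force: [-0.1, 0.3, 0.7]
grip_width: 85.2
finger_force: 0.0
```

```bash
python3 to.py 466,398.6,140
```

```text
x axis 168.4 tilt [ 0.0001 -0.0019] q [-0.1   0.45 -0.91  1.61  0.37  1.26  0.3 ]
466,398.6,140 [  4.5   5.5 105.5]
```

To row units: 104 mm / 400 = 0.26, 85 mm / 400 = 0.2125.

drive_effector(steps=[[0, 0, 0, 0.0113, 0.0138, 0.0125, 60], [0, 0, 0, 0.0113, 0.0138, 0.075, 60], [0, 0, 0, 0.0113, 0.0138, 0.15, 60], [0, 0, 0, 0.0113, 0.0138, 0.2125, 60], [0, 0, 0, 0.0113, 0.0138, 0.26, 60]])

```text
t: 3.87
ee_pos: [465.9, 400.1, 141.3]
ee_rot: [0.317, 3.124, 0.001]
force: [0.2, -0.2, -0.2]
grip_width: 60.2
finger_force: 0.0
```

drive_effector(steps=[[0, 0, 0, 0, 0, 0, 60], [0, 0, 0, 0, 0, 0, 60], [0, 0, 0, 0, 0, 0, 60]])

```text
t: 4.12
ee_pos: [466.4, 401.6, 143.7]
ee_rot: [0.316, 3.123, 0.004]
force: [0.3, 0.7, 0.3]
grip_width: 60.1
finger_force: 0.0
```

```bash
python3 to.py 466,398.6,140; python3 - <<'E'
from h import *
g=shot('wrist','w2')
a=g['frame'][150:400,160:480]; cv2.imwrite('pics/c3.png',cv2.resize(a[:,:,::-1],None,fx=2.4,fy=2.4,interpolation=cv2.INTER_CUBIC))
print(proj(g,[466,398.6,183]))
E
```

```text
x axis 168.4 tilt [0.0029 0.0026] q [-0.15  0.55 -0.86  1.71  0.46  1.09  0.21]
466,398.6,140 [-0.2 -3.   3.7]
[[314.39879821 301.91050786]]
```

View pics/c3.png

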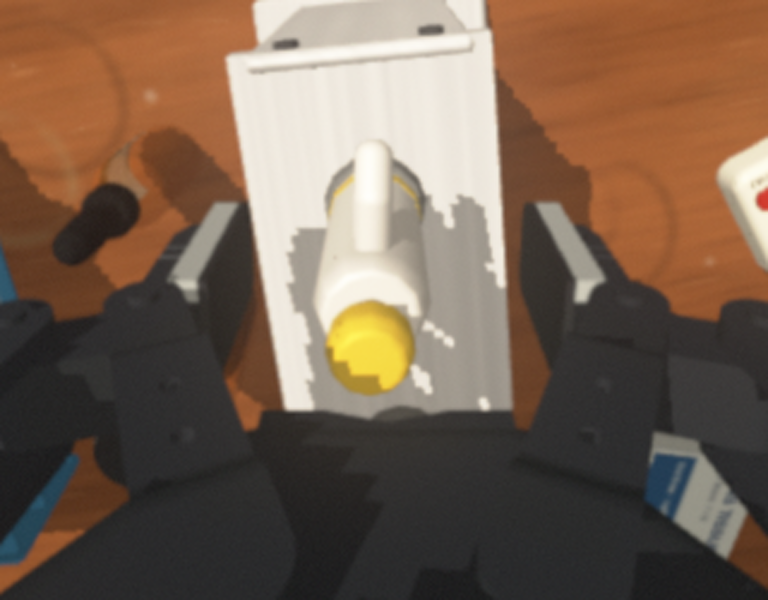

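Wrist crop: the handle and finger rest lie at column 372 and the pads' midline at 386. The pipette is therefore about 2.8 mm to tool −y, matching the numbers. I shift and close.

To row units: -2.8 mm / 400 = -0.007, 2 mm / 400 = 0.005.

drive_effector(steps=[[0, 0, 0, 0, -0.0038, 0.0025, 50], [0, 0, 0, 0, -0.007, 0.005, 45], [0, 0, 0, 0, -0.007, 0.005, 45], [0, 0, 0, 0, -0.007, 0.005, 45]])

```text
t: 4.5
ee_pos: [465.1, 397.4, 139.6]
ee_rot: [0.317, 3.125, 0.0]
force: [-0.9, 0.7, -0.2]
grip_width: 44.7
finger_force: 0.0
```

```bash
python3 to.py 466,398.6,140
```

```text
x axis 168.4 tilt [ 0.0006 -0.    ] q [-0.15  0.55 -0.85  1.72  0.46  1.08  0.21]
466,398.6,140 [-0.7  1.3 -0.4]
```

drive_effector(steps=[[0, 0, 0, 0, 0, 0, 15], [0, 0, 0, 0, 0, 0, 15], [0, 0, 0, 0, 0, 0, 15], [0, 0, 0, 0, 0, 0, 15], [0, 0, 0, 0, 0, 0, 15]], force=40)

```text
t: 4.92
ee_pos: [464.9, 397.7, 139.4]
ee_rot: [0.316, 3.125, -0.0]
force: [-0.4, 0.1, 1.0]
grip_width: 21.1
finger_force: 39.0
```

drive_effector(steps=[[0, 0, 0, 0, 0, 0, 15], [0, 0, 0, 0, 0, 0, 15], [0, 0, 0, 0, 0, 0, 15]], force=40)

```text
t: 5.17
ee_pos: [465.0, 397.7, 139.4]
ee_rot: [0.316, 3.125, 0.0]
force: [-0.4, -0.3, 2.8]
grip_width: 20.9
finger_force: 39.1
```

```bash
python3 to.py 466,398.6,140
```

```text
x axis 168.4 tilt [0.0003 0.    ] q [-0.15  0.55 -0.85  1.72  0.46  1.08  0.21]
466,398.6,140 [-0.8  1.1 -0.6]
```

To row units: -60 mm / 400 = -0.15, -45 mm / 400 = -0.1125.

drive_effector(steps=[[0, 0, 0, 0, 0, -0.0125, 15], [0, 0, 0, 0, 0, -0.0375, 15], [0, 0, 0, 0, 0, -0.075, 15], [0, 0, 0, 0, 0, -0.1125, 15], [0, 0, 0, 0, 0, -0.15, 15]])

```text
t: 5.58
ee_pos: [464.7, 397.5, 200.3]
ee_rot: [-0.316, -3.125, 0.0]
force: [0.6, 0.5, -0.6]
grip_width: 21.1
finger_force: 39.3
```

drive_effector(steps=[[0, 0, 0, 0, 0, -0.0375, 15], [0, 0, 0, 0, 0, -0.075, 15], [0, 0, 0, 0, 0, -0.1125, 15], [0, 0, 0, 0, 0, -0.145, 15], [0, 0, 0, 0, 0, -0.1625, 15]])

```text
t: 6.0
ee_pos: [465.1, 398.2, 266.5]
ee_rot: [0.316, 3.124, 0.003]
force: [0.3, 0.4, -0.8]
grip_width: 20.8
finger_force: 39.3
```

drive_effector(steps=[[0, 0, 0, 0, 0, 0, 15], [0, 0, 0, 0, 0, 0, 15], [0, 0, 0, 0, 0, 0, 15]])

```text
t: 6.25
ee_pos: [464.6, 397.0, 263.3]
ee_rot: [-0.316, -3.125, 0.002]
force: [0.6, 0.1, -1.6]
grip_width: 20.8
finger_force: 39.3
```

```bash
python3 to.py 571,200,250 ; python3 - <<'E'
from h import *
g=shot('scene','s3'); f=shot('top','t3')
a=cv2.resize(g['frame'][90:260,215:345,::-1],None,fx=3.5,fy=3.5,interpolation=cv2.INTER_CUBIC)
b=cv2.resize(f['frame'][150:250,200:300,::-1],None,fx=3,fy=5.95,interpolation=cv2.INTER_CUBIC)
cv2.imwrite('pics/c4.png',np.hstack([a,b[:a.shape[0]]]) if b.shape[0]>=a.shape[0] else a)
E
```

```text
x axis 168.4 tilt [-0.0011 -0.0014] q [-0.1   0.44 -0.92  1.59  0.36  1.3   0.3 ]
571,200,250 [-143.7 -171.7   13.5]
```

View pics/c4.png

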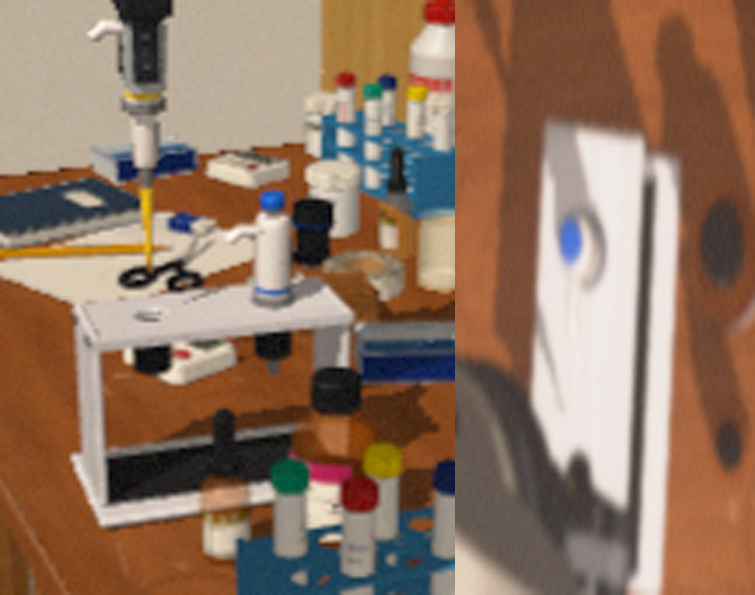

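The pipette hangs upright and clear of the shelf, with its tip end at crop (150,268). I carry it across.

To row units: -122 mm / 400 = -0.305, -103 mm / 400 = -0.2575.

drive_effector(steps=[[0, 0, 0, -0.025, -0.03, 0, 15], [0, 0, 0, -0.08, -0.0975, 0, 15], [0, 0, 0, -0.14, -0.165, 0, 15], [0, 0, 0, -0.2, -0.2375, 0, 15], [0, 0, 0, -0.2575, -0.305, 0, 15]])

```text
t: 6.77
ee_pos: [541.8, 255.3, 263.5]
ee_rot: [-0.316, -3.125, 0.002]
force: [0.1, -0.1, -1.6]
grip_width: 21.0
finger_force: 39.4
```

```bash
python3 to.py 570,200,258
```

```text
x axis 168.5 tilt [-0.0009 -0.0011] q [ 0.16  0.4  -0.89  1.62  0.33  1.28  0.58]
570,200,258 [-38.7 -48.6   5.5]
```

drive_effector(steps=[[0, 0, 0, -0.04, -0.0475, 0, 15], [0, 0, 0, -0.075, -0.09, 0, 15], [0, 0, 0, -0.095, -0.1125, 0, 15], [0, 0, 0, -0.105, -0.1225, 0, 15], [0, 0, 0, -0.105, -0.1225, 0, 15]])

```text
t: 7.18
ee_pos: [573.0, 200.3, 263.7]
ee_rot: [-0.319, -3.125, 0.0]
force: [-0.0, -0.3, -0.3]
grip_width: 20.8
finger_force: 39.4
```

drive_effector(steps=[[0, 0, 0, 0, 0, 0, 15], [0, 0, 0, 0, 0, 0, 15], [0, 0, 0, 0, 0, 0, 15]])

```text
t: 7.43
ee_pos: [571.7, 203.0, 264.5]
ee_rot: [-0.311, -3.126, -0.001]
force: [0.3, 1.1, -0.7]
grip_width: 21.0
finger_force: 39.4
```

```bash
python3 to.py 570,200,250; python3 - <<'E'
from h import *
g=shot('scene','s4'); f=shot('wrist','w4')
a=cv2.resize(g['frame'][150:250,280:380,::-1],None,fx=4,fy=4,interpolation=cv2.INTER_CUBIC)
b=cv2.resize(f['frame'][100:300,220:420,::-1],None,fx=2,fy=2,interpolation=cv2.INTER_CUBIC)
cv2.imwrite('pics/c5.png',np.hstack([a,b]))
print(proj(g,[[570,200,138],[570,200,95]]),proj(f,[[570,200,138],[570,200,95]]))
E
```

```text
x axis 168.6 tilt [-0.      0.0006] q [ 0.24  0.41 -0.88  1.6   0.33  1.28  0.69]
570,200,250 [ 1.1 -3.3 14.5]
[[348.25486094 197.50107956]
 [347.11559278 219.08045158]] [[318.02024215 191.65884424]
 [318.38953762 182.02697597]]
```

View pics/c5.png

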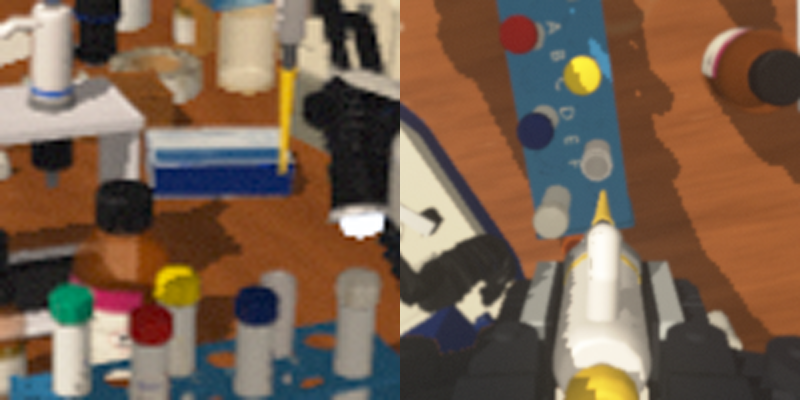

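Scene part: tip end (285,172), mouth (280,277). Wrist part: tip end (603,191), mouth (597,159).

```bash
python3 - <<'E'
from h import *
g=load('s4');f=load('w4');T=load('top0');P=np.array
s4=lambda u,v:P([280+(u+.5)/4-.5,150+(v+.5)/4-.5]);w4=lambda u,v:P([220+(u-400+.5)/2-.5,100+(v+.5)/2-.5])
print(f['s']['ee_pos'],g['s']['ee_pos'])
for n,a,b in(('tip',s4(285,172),w4(603,191)),('mouth',s4(280,277),w4(597,159))):
    print(n,tri((g,a),(f,b)),'wrist@z',atz(f,b,144 if n=='tip' else 95),'scene',atz(g,a,144 if n=='tip' else 95))
E
```

```text
[571.86983144 202.73868765 264.46715242] [571.68650755 203.03367922 264.4657468 ]
tip (array([573.87145676, 201.90558308, 145.58735786]), [np.float64(1.0705045208442838), np.float64(2.0561325158659027)]) wrist@z [572.48690862 202.61261014 144.        ] scene [578.0115728  205.25907802 144.        ]
mouth (array([570.36235785, 198.88614524,  95.16809818]), [np.float64(2.059627375893563), np.float64(3.4163413645715788)]) wrist@z [566.93110735 200.46926591  95.        ] scene [574.61580229 198.89602999  95.        ]
```

To row units: 27 mm / 400 = 0.0675, -3.6 mm / 400 = -0.009.

drive_effector(steps=[[0, 0, 0, 0.0038, -0.005, 0.02, 15], [0, 0, 0, 0.007, -0.009, 0.04, 15], [0, 0, 0, 0.007, -0.009, 0.0575, 15], [0, 0, 0, 0.007, -0.009, 0.0675, 15], [0, 0, 0, 0.007, -0.009, 0.0675, 15]])

```text
t: 7.95
ee_pos: [568.4, 197.4, 235.6]
ee_rot: [-0.316, -3.123, 0.002]
force: [-0.9, -0.3, -0.6]
grip_width: 21.1
finger_force: 39.3
```

drive_effector(steps=[[0, 0, 0, 0, 0, 0, 15], [0, 0, 0, 0, 0, 0, 15], [0, 0, 0, 0, 0, 0, 15], [0, 0, 0, 0, 0, 0, 15], [0, 0, 0, 0, 0, 0, 15]])

```text
t: 8.37
ee_pos: [569.4, 198.2, 237.6]
ee_rot: [0.316, 3.125, 0.0]
force: [0.7, -0.9, -0.5]
grip_width: 20.7
finger_force: 39.3
```

```bash
python3 to.py 570,200,225; python3 - <<'E'
from h import *
g=shot('scene','s5'); f=shot('wrist','w5')
g=shot('scene','s5'); f=shot('wrist','w5')
a=cv2.resize(g['frame'][180:230,325:375,::-1],None,fx=8,fy=8,interpolation=cv2.INTER_CUBIC)
b=cv2.resize(f['frame'][150:225,280:355,::-1],None,fx=400/75,fy=400/75,interpolation=cv2.INTER_CUBIC)
cv2.imwrite('pics/c6.png',np.hstack([a,b]))
E
```

```text
x axis 168.4 tilt [0.0006 0.0001] q [ 0.25  0.43 -0.87  1.64  0.34  1.23  0.68]
570,200,225 [-0.2  1.9 12.6]
```

View pics/c6.png

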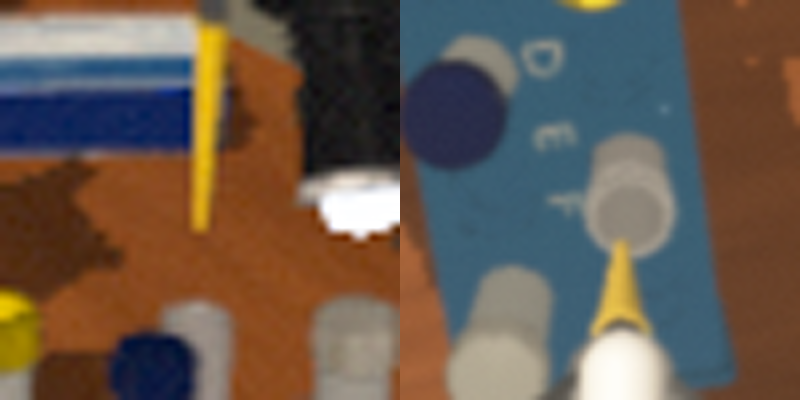

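Scene part: tip (201,230), mouth (200,314). Wrist part: tip (622,240), mouth ring centre (629,209).

```bash
python3 - <<'E'
from h import *
g=load('s5');f=load('w5');P=np.array;k=400/75
s=lambda u,v:P([325+(u+.5)/8-.5,180+(v+.5)/8-.5]);w=lambda u,v:P([280+(u-400+.5)/k-.5,150+(v+.5)/k-.5])
E=f['s']['ee_pos'];print(E)
R=[]
for n,a,b in(('tip',s(201,230),w(622,240)),('mouth',s(200,314),w(629,209))):
    z=E[2]-119.4 if n=='tip' else 95
    X=tri((g,a),(f,b));R.append(X[0]);print(n,X,'wrist@z',atz(f,b,z),'scene',atz(g,a,z),z)
print(R[0]-R[1])
print('expected scene px offset vert',proj(g,[[570,200,95],[570,200,118]]),proj(f,[[570,200,95],[570,200,118]]), s(201,230),s(200,314),w(622,240),w(629,209))
E
```

```text
[569.28807922 198.06802174 237.39741323]
tip (array([570.76312982, 197.33442857, 117.30312136]), [np.float64(0.9111990522296494), np.float64(1.7584546848647014)]) wrist@z [569.03133943 198.03139904 117.99741323] scene [571.89750209 196.17356774 117.99741323] 117.9974132302207
mouth (array([571.48524685, 198.38356437,  95.4608891 ]), [np.float64(1.3127768954906942), np.float64(2.373174949616228)]) wrist@z [569.34989108 199.3367272   95.        ] scene [574.63620251 199.16289089  95.        ] 95
[-0.72211704 -1.0491358  21.84223226]
expected scene px offset vert [[347.11559278 219.08045158]
 [347.71914885 207.65229386]] [[323.30729722 189.26958684]
 [323.51318184 195.1748492 ]] [349.6875 208.3125] [349.5625 218.8125] [321.21875 194.59375] [322.53125 188.78125]
```

To row units: 12 mm / 400 = 0.03, 1.3 mm / 400 = 0.0033.

drive_effector(steps=[[0, 0, 0, -0.0015, 0.0033, 0, 15], [0, 0, 0, -0.0015, 0.0033, 0.01, 15], [0, 0, 0, -0.0015, 0.0033, 0.02, 15], [0, 0, 0, -0.0015, 0.0033, 0.0275, 15], [0, 0, 0, -0.0015, 0.0033, 0.03, 15]])

```text
t: 8.98
ee_pos: [569.6, 198.9, 224.3]
ee_rot: [-0.316, -3.124, 0.001]
force: [0.5, -0.1, -1.4]
grip_width: 21.1
finger_force: 39.3
```

drive_effector(steps=[[0, 0, 0, 0, 0, 0, 15], [0, 0, 0, 0, 0, 0, 15], [0, 0, 0, 0, 0, 0, 15], [0, 0, 0, 0, 0, 0, 15], [0, 0, 0, 0, 0, 0, 15]])

```text
t: 9.4
ee_pos: [570.2, 199.2, 225.5]
ee_rot: [0.316, 3.125, 0.0]
force: [1.0, 0.7, -0.4]
grip_width: 20.7
finger_force: 39.3
```

```bash
python3 to.py 570,200,225; python3 - <<'E'
from h import *
G=[shot('scene','s6') for _ in range(8)]; F=[shot('wrist','w6') for _ in range(8)]
print([x['s']['ee_pos'].round(1) for x in F[::3]])
m=lambda L:np.mean([x['frame'] for x in L],0).astype('u1')
a=cv2.resize(m(G)[180:230,325:375,::-1],None,fx=8,fy=8,interpolation=cv2.INTER_CUBIC)
b=cv2.resize(m(F)[150:225,280:355,::-1],None,fx=400/75,fy=400/75,interpolation=cv2.INTER_CUBIC)
cv2.imwrite('pics/c7.png',np.hstack([a,b]))
E
```

```text
x axis 168.4 tilt [ 0.0003 -0.    ] q [ 0.24  0.44 -0.86  1.65  0.35  1.21  0.67]
570,200,225 [0.3 0.7 0.5]
[array([570.1, 199.2, 225.3]), array([570.1, 199.2, 225.3]), array([570.1, 199.2, 225.3])]
```

View pics/c7.png

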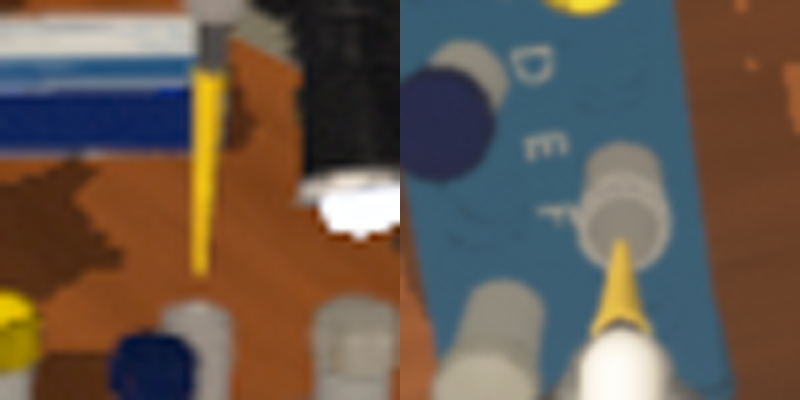

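Wrist part: the tip (622,240) lies within about 0.5 mm of the mouth's axis (ring centre (624,223)). Scene part: tip (200,275) over mouth (199,314) is a gap of about 10 mm. The pipette is upright and still, so I hand in.

```bash
python3 -c "
from cell import robot
print(robot.hand_in())"
```

```text
the job is handed in; nothing more can be done
None
```

I handed the job in with the yellow pipette held upright and still, its tip end about 10 mm above the open tube's rim and, by the last camera check, within about 1 mm of its centre; I saw no contact on the way.

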